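Set sprung tweezers to the rider and hold them over the screw tin

TASK

Take the sprung tweezers (the open, two-armed pair with the curved gauge bar across it) out of the tool tray and hold them up close above the small round tin, both tips above the tin's opening. Squeeze them until the pointer on the moving arm lines up with the little black rider on the gauge bar, which marks the tip gap wanted. Finish holding them there, steady and at that gap, without letting go, without touching or shifting the tin, and with the other tools left in the tray.

Things in the scene. Friction and masses are not known exactly. Their poses are not given: they have to be found in the camera images.
- tweezers: lying flat: two bare-steel arms hinged at the heel, 165 x 50 x 14 mm (20 at the rider), 74 g, balanced at the grip plates. x to the tips, y to the left arm, z up. Origin on the underside, midway between the dark ribbed grip plates when open; hinge pin at x = -80 mm, tips at x = +73. The left arm and the curved gauge bar, 118 mm from the hinge, belong to this body; the right arm (-y) is hinged
- grip (a point): midway between the open grip plates, 7 mm above the underside; axes as the tweezers. The plates are 28 mm long, 14 tall, 80 mm from the hinge; over their outsides 37 mm open, 22 mm at jaw 0.18 (parallel there). Moves with the left arm: squeezed, the true middle lies up to 11 mm to its left (+y)
- tip_left (a point): tip of the left arm (its centreline, 7 mm above the underside)
- tip_right (a point): tip of the right, hinged arm (its centreline, 7 mm above the underside)
- index (a point): end of the pointer that stands up from the right arm beside the gauge bar, 121 mm from the hinge, 18 mm above the underside
- rider_mark (a point): mark of the rider, a small black saddle (8 x 5 x 6 mm) with a white line on the gauge bar, at the same distance from the hinge and the same height as the pointer's end; the two points coincide when the gap is right. The rider is stiff and keeps its place
- jaw (a joint): closing of the right arm in rad: 0 open (arms 0.30 rad apart, tips 46 mm between centrelines), 0.27 shut. 1 mm less between the fingers at the plates closes it 0.0125 rad and the tips 1.9 mm. The spring pushes back on the plates with about 3 N open, 9 N shut, enough to lift the tweezers by with the fingers set to an opening
- rider (a joint): where the rider is set, in the same measure: the jaw value at which pointer and rider line up (0.11 to 0.22, which is a tip gap of about 29 to 12 mm between centrelines)
- tray: shallow open grey tool tray standing fixed on the bench, 210 x 330 x 24 mm, walls and floor 4 mm thick; origin under its centre, x across the short side. The tweezers lie on its floor, tips away from the robot, 75 mm to the left or right of its middle, at least 25 mm free beside the grip plates for a finger
- tin: small round white open tin of screws, 60 mm across, 18 mm tall, loose on the bench; origin under its centre
- cutters: side cutters with red handles, 130 x 55 x 13 mm, in the tray on the other side from the tweezers; origin under the centre
- driver: blue-handled screwdriver, 157 x 15 mm, lying along the tray's middle; origin under the centre
- flat_tweezers: slim closed steel tweezers, 130 x 9 x 11 mm, without hinge or gauge bar, by the tray's left wall; origin under the centre
- pen: white pen, 145 x 11 mm, by the tray's right wall; origin under the centre
Things that resemble listed ones, but are neither listed nor needed, are in the scene too. Leave any orange look-alike of the flat_tweezers alone.

How it is judged:
On the way:
1. the tweezers are lifted clear of the tray between the fingers (height (world z) of tweezers above 0.03 m and contact force between tweezers and tray below 0.02 N and contact force between tweezers and the fingers above 0.5 N), for 0.2 s.
At the end, for the whole second after the job is handed in: Held still by the fingers alone through the last second: pointer within 2 mm of the rider's mark; both tips within 30 mm of the tin's centre seen from above, 23 to 130 mm above the bench, tin not touched; the other four tools still in the tray (distance between index and rider_mark below 0.002 m and velocity of joint jaw between -0.05 and 0.05 rad/s and linear speed of tweezers below 0.02 m/s and horizontal distance between each of tip_left, tip_right and tin below 0.03 m and height (world z) of tip_left between 0.023 and 0.13 m and height (world z) of tip_right between 0.023 and 0.13 m and height (world z) of tweezers above 0.02 m and contact force between tweezers and the fingers above 0.5 N and contact force between tweezers and tin below 0.02 N and contact force between tweezers and tray below 0.02 N and horizontal distance between each of cutters, driver, flat_tweezers, pen and tray below 0.2 m and height (world z) of each of cutters, driver, flat_tweezers, pen below 0.03 m); the arm keeps its last pose, push and grip.
It fails at once if the tin is pushed more than 15 mm or tipped (distance of tin from where it was at the start of the episode above 0.015 m or angle between tin's own z axis and vertical above 0.3 rad).
It fails at once if another tool is taken out of the tray (height (world z) of any of cutters, driver, flat_tweezers, pen above 0.06 m).
It also fails if it takes over 42 s, if anything falls off the work surface, if the arm or the gripper's body presses on something with over 40 N, if the wrist force passes 120 N, or if a joint passes its speed limit or range.

ROBOT

A 7-joint arm with a two-finger parallel gripper is mounted at the origin on a cart in front of the work surface, level with it; the furniture and walls round the work are solid. World frame = base frame: x ahead of the robot, y to its left, z up, the work surface at z = 0. Lengths are in m, angles in rad, forces in N, time in s.
With the tool pointing down it reaches from about 0.4 to 0.925 m from the base axis. Payload 4.1 kg.
Tool frame: the origin (TCP) lies midway between the tips of the shut fingers; the grasp point (between the pads) lies 19 mm behind it; z points along the fingers, y is the line along which they close (so a half turn about z gives the same grasp; the last joint's range is limited). The gripper opens to 85 mm and grips with 20 to 120 N. Pads are 22 mm wide; open, the fingers measure 114 mm over their backs; the gripper's body (76 mm by 85 mm) begins 54 mm behind the grasp point. The pads swing forward as they close: fully open they stand 13 mm farther back than shut.
Start: joints at [-1.412, 0.398, 0.045, 1.537, -0.019, 1.207, -0.051], TCP at [0.166, 0.629, 0.231] pointing down, gripper open.
Joint ranges: [-2.82, 2.82], [-0.49, 2.23], [-1.37, 1.46], [0, 2.46], [-1.36, 4.5], [0.23, 2], [-2.94, 2.94]. Speed limits (rad/s): [2.57, 2.57, 3.14, 3.14, 3.14, 3.14, 3.14].

INTERFACE

Orientations are given as a rotation vector (axis times angle).
In Python, from bench import * gives the robot as it stands.
- The arm moves only by the tool step_arm, never from a script. Its argument "increments" is a list of rows, each a list of 7 numbers: the shift along the tool's x, y, z in m, then the turn, a rotation vector about the tool's x, y, z in degrees, then the closure, from -1 (fully open) to 1 (shut). In form: [[x, y, z, rx, ry, rz, hand], ...]. A call has exactly 8 rows; each row is the pose to reach, as a shift and turn from the pose commanded when the call began, along the tool's axes at that moment; what a row does not reach only later rows make up. A row lasts 1/12 s, in which the tool goes at most 41.7 mm and 7.16 degrees, less where a joint would pass 70% of its speed; a pose out of reach is approached as far as the arm can. A call with a gripper value outside its range is refused whole. The fingers move at their own pace and stop on an object; "force" is the grip in N (left out, the last holds). Time passes only in rows, so rows that repeat a pose let the fingers close, or fill a call up. It gives the time, the measured TCP pose, the force and the opening at its end, in the units of the state.
- state(): the state, without advancing time (a new reading comes with each control period).
- grab_frame(name): name is "scene" or "top" or "wrist"; returns the picture (420x560x3 uint8, blue, green, red); there is no depth.
- calibration(name): a dict with "K" (3x3 intrinsics, pixels), "k1" (the pictures are not rectified: a ray, as slopes to the right and down, at radius r is drawn at 1 + k1 r^2 times it, then the intrinsics apply), "R" (3x3) and "t" (3): a world point X has camera coordinates R X + t. Camera axes: x right, y down, z forward; pixel columns grow to the right and rows downward; lengths in m; the calibration is good to about 2 mm. A picture is of the moment at which its call begins: read the wrist's pose just before it. calibration takes no time and is no camera call; for the wrist camera it gives the pose at the moment of the call.
- hand_in(): hands the job in, once; it reports no verdict.
Trained networks look in the newest picture that a camera, given by its name, has taken for a name from the list of things; names that differ only in an ending like _2 or _b are one class to them, and where a whole thing is asked for, a point or a joint stands for the part that bears it (a point fixed in the world has none). Each returns a list of dicts, best first, with "score" (0 to 1); they miss things now and then, are a little off and sometimes report something else, mostly with a low value. They report only what shows in the picture. A call takes as long as a camera call. They do not tell look-alikes from the thing itself.
- find_in(camera, target): "position" ([x, y, z] in m, in world coordinates, good to about 4 mm: the middle of the surface that is visible of it).
- regions_of(camera, target): "region" (420x560 bool, what is visible of it).
The state is a dict: "clock": time; "joint_positions": joint angles; "qd": joint speeds; "effort": joint torques, N m; "eef_pos": TCP position; "orientation": TCP orientation; "ft_force": force on the tool from outside, world axes, zero at the start; "moment": the same for the moment, N m; "gripper_width": opening from 0.0 (shut) to 1.0 (fully open).
Only numpy, scipy, OpenCV 4.12 (cv2) and the standard library are available. Lean on these libraries where they do the work, as an engineer would, in place of code of your own. Each camera call takes 0.05 s, during which the arm holds its last target. There are 200 camera calls.

## Working session

There is one attempt and no reset: what is moved stays moved. The work goes in short steps, Python scripts to look and compute and a tool call to move; the robot and the scene stay as the last step left them, time stands still between calls to the robot, and variables do not carry over. Pictures are saved under pics/ and viewed, on a budget of 10 in all, crops included, one or two more only if the job needs it, and the job is handed in when it is done.

Besides the shell and the picture viewer there is one more tool, called as name(argument=value, ...), one argument or row to a line, values as JSON. step_arm: Moves the arm, as the interface text tells. Its arguments: {"type":"object","properties":{"increments":{"type":"array","items":{"type":"array","items":{"type":"number"}}},"force":{"type":"number"}},"required":["increments"]}

```bash
mkdir -p pics; ls
python3 - <<'E'
from bench import *
import cv2,numpy as np
s=state();print(s)
for n in("scene","top"):
    f=grab_frame(n);cv2.imwrite(f"pics/{n}0.png",f)
    c=calibration(n);print(n,c)
    for t in("tweezers","tin","tray","cutters","driver","flat_tweezers","pen","index","rider_mark","tip_left","tip_right","grip"):
        print(t,[(np.round(d["position"],3).tolist(),round(d["score"],2)) for d in find_in(n,t)[:3]])
a=cv2.imread("pics/top0.png");b=cv2.imread("pics/scene0.png")
cv2.imwrite("pics/top0b.png",cv2.resize(a,(800,600)))
E
```

```text
pics
{'clock': 0.0, 'joint_positions': array([-1.41199482,  0.39917458,  0.04502458,  1.53789363, -0.01869514,
        1.20686708, -0.05067441]), 'qd': array([-1.88415812e-03,  3.44467207e-04, -1.20955907e-03,  3.13090622e-04,
        1.27028721e-03, -5.59140927e-05, -2.05175528e-03]), 'effort': array([ 2.90660555e-04, -4.75124431e+01,  1.36506133e+00, -2.54215711e+01,
        1.16528108e-02,  9.68571869e-03, -1.40185996e-07]), 'eef_pos': array([0.16553536, 0.62791618, 0.23026845]), 'orientation': array([-4.03588248e-01, -3.11544497e+00,  3.01271588e-03]), 'ft_force': array([ 0.31112016,  0.01867048, -0.19049769]), 'moment': array([ 0.02055456, -0.03079525,  0.00716642]), 'gripper_width': 1.0045592760914535}
scene {'K': array([[433.74544154,   0.        , 278.35976153],
       [  0.        , 433.74544154, 218.52801473],
       [  0.        ,   0.        ,   1.        ]]), 'k1': -0.1302640159257529, 'R': array([[ 0.83811662, -0.54537907, -0.01105478],
       [-0.41225509, -0.62000563, -0.6675618 ],
       [ 0.35722021,  0.56405202, -0.74447232]]), 't': array([-0.41734435,  0.24275292,
[... 861 characters left out ...]
9606, 0.48556547, 0.87801729])}
tweezers [([0.493, -0.049, 0.019], 0.81)]
tin [([0.467, 0.289, 0.003], 0.83), ([0.518, -0.274, 0.017], 0.18), ([0.483, 0.019, 0.01], 0.16)]
tray [([0.508, -0.127, 0.002], 0.87)]
cutters [([0.511, -0.202, 0.012], 0.65)]
driver [([0.488, -0.129, 0.014], 0.88)]
flat_tweezers [([0.452, 0.142, 0.008], 0.65), ([0.482, 0.02, 0.012], 0.62)]
pen [([0.52, -0.273, 0.015], 0.55)]
index [([0.486, -0.13, 0.015], 0.65), ([0.495, -0.067, 0.02], 0.48)]
rider_mark [([0.486, -0.129, 0.014], 0.43), ([0.465, 0.289, 0.005], 0.28)]
tip_left [([0.495, -0.052, 0.022], 0.58)]
tip_right [([0.494, -0.064, 0.017], 0.56)]
grip [([0.493, -0.054, 0.021], 0.72), ([0.467, 0.288, 0.003], 0.65)]
```

View pics/top0b.png

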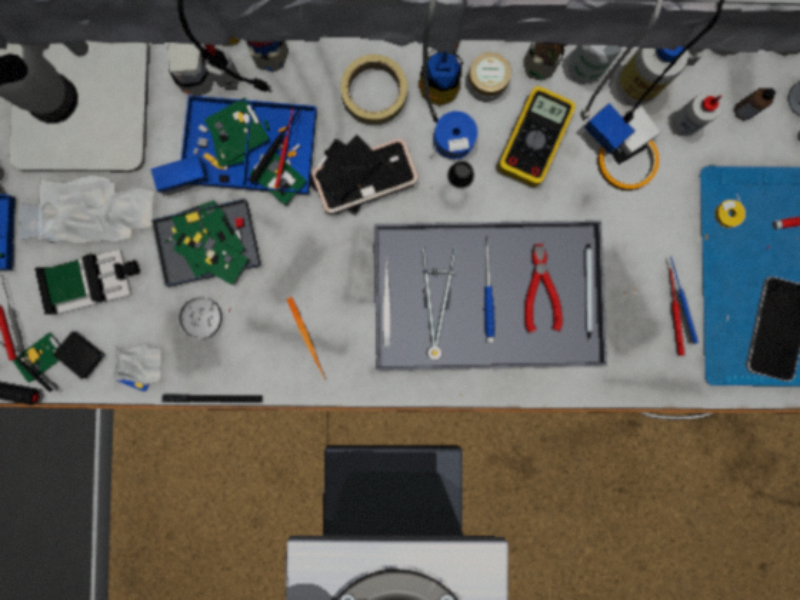

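Top view: the only open two-armed pair with a bar across it lies in the tray (heel (434,352), tips about (423,248) and (454,248), in the 800 px picture). The slim closed pair is at (388,300), the orange decoy at (306,338) outside the tray, and the tin at (200,318). I'll confirm with a crop and measure.

```bash
cat > h.py <<'E'
from bench import *
import cv2,numpy as np
from scipy.spatial.transform import Rotation as Ro
def ray(c,uv):
    D=np.array([c["k1"],0,0,0,0.]);p=cv2.undistortPoints(np.array([[uv]],float),c["K"],D)[0,0]
    R=c["R"];return -R.T@c["t"],R.T@np.array([p[0],p[1],1.])
def onz(c,uv,z):
    o,d=ray(c,uv);return o+d*(z-o[2])/d[2]
def proj(c,X):
    q,_=cv2.projectPoints(np.atleast_2d(np.array(X,float)),cv2.Rodrigues(c["R"])[0],c["t"].reshape(3,1),c["K"],np.array([c["k1"],0,0,0,0.]));return q[:,0]
def toolshift(target,psi,s=None):
    "shift (tool axes) and rz turn to put TCP at target, tool x=-tweezers x, down"
    s=s or state();R=Ro.from_rotvec(s["orientation"])
    T=Ro.from_matrix(np.array([[-np.cos(psi),-np.sin(psi),0],[-np.sin(psi),np.cos(psi),0],[0,0,-1.]]))
    T=np.array([[-np.cos(psi),-np.sin(psi),0],[-np.sin(psi),np.cos(psi),0],[0,0,-1.]])
    return R.inv().apply(np.array(target)-s["eef_pos"]),np.degrees((R.inv()*Ro.from_matrix(T)).as_rotvec())
E
python3 - <<'E'
from h import *
c=calibration("top");k=0.7
H=onz(c,(434*k,352*k),.018);L=onz(c,(423*k,248*k),.012);Rr=onz(c,(454*k,248*k),.012)
print(H,L,Rr,np.linalg.norm(L-Rr),np.linalg.norm((L+Rr)/2-H))
m=(L+Rr)/2-H;psi=np.arctan2(m[1],m[0]);G=H+80*.001*m/np.linalg.norm(m);print("psi",psi,"G",G)
print("tin",onz(c,(200*k,318*k),.018))
print(toolshift([G[0]-.0,G[1],.18],psi))
a=cv2.imread("pics/top0.png")[150:265,255:335];cv2.imwrite("pics/crop1.png",cv2.resize(a,None,fx=5,fy=5,interpolation=cv2.INTER_CUBIC))
E
```

```text
[ 0.42144201 -0.05203488  0.018     ] [ 0.57246043 -0.03587723  0.012     ] [ 0.57289918 -0.08111342  0.012     ] 0.04523831495257413 0.1514945840421225
psi -0.04269117071322273 G [ 0.50130641 -0.05544646  0.01483157]
tin [0.46730949 0.28431887 0.018     ]
(array([-0.49884911, -0.57587906,  0.05127878]), array([ 8.45468879e-03,  2.10849421e-03, -1.23203269e+01]))
```

View pics/crop1.png

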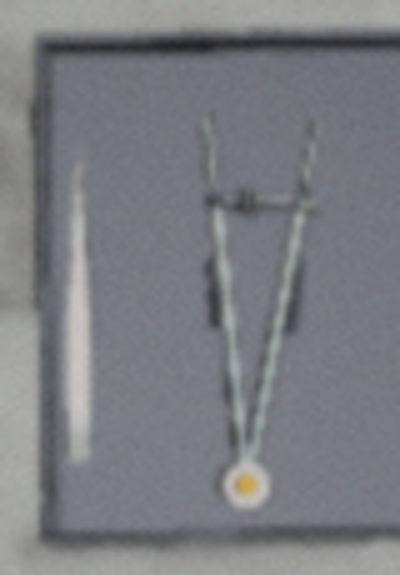

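Confirmed: ring heel at crop (246,485), two arms with dark plates at about y=290, the gauge bar at y=200 with the black rider at (247,200). This is the sprung pair. Going above it.

step_arm(
  increments=[
    [-0.026,-0.03,0.002,0,0,-1,-0.1],
    [-0.052,-0.06,0.005,0,0,-2,-0.1],
    [-0.078,-0.09,0.007,0,0,-3,-0.1],
    [-0.104,-0.12,0.01,0,0,-4,-0.1],
    [-0.13,-0.15,0.012,0,0,-5,-0.1],
    [-0.156,-0.18,0.015,0,0,-6,-0.1],
    [-0.182,-0.21,0.017,0,0,-6,-0.1],
    [-0.208,-0.24,0.02,0,0,-6,-0.1],
  ],
  force=40,
)

```text
clock: 1.97
eef_pos: [0.3063, 0.3418, 0.2116]
orientation: [0.24, 3.132, 0.002]
ft_force: [0.2, -0.2, 0.4]
gripper_width: 0.549
```

Run:
```python
from h import *
print(toolshift([.5013,-.0555,.18],-.043))
```

```text
(array([-0.2531648 , -0.36299553,  0.03125601]), array([ 0.06722938,  0.02438478, -6.29121353]))
```

step_arm(
  increments=[
    [-0.025,-0.033,0.002,0,0,-1,-0.1],
    [-0.05,-0.066,0.005,0,0,-2,-0.1],
    [-0.075,-0.1,0.007,0,0,-3,-0.1],
    [-0.1,-0.133,0.01,0,0,-4,-0.1],
    [-0.125,-0.166,0.012,0,0,-5,-0.1],
    [-0.15,-0.2,0.015,0,0,-6,-0.1],
    [-0.175,-0.233,0.02,0,0,-6.3,-0.1],
    [-0.2,-0.266,0.025,0,0,-6.3,-0.1],
  ],
)

```text
clock: 2.63
eef_pos: [0.4632, 0.0491, 0.1869]
orientation: [0.067, 3.139, 0.002]
ft_force: [0.5, 1.0, 0.5]
gripper_width: 0.549
```

Run:
```python
from h import *
print(toolshift([.5013,-.0555,.18],-.043))
```

```text
(array([-0.04253318, -0.10290065,  0.00679672]), array([0.07059487, 0.09109711, 0.02394711]))
```

step_arm(
  increments=[
    [-0.014,-0.033,0.002,0,0,0,-0.1],
    [-0.028,-0.066,0.004,0,0,0,-0.1],
    [-0.042,-0.1,0.007,0,0,0,-0.1],
    [-0.042,-0.1,0.007,0,0,0,-0.1],
    [-0.042,-0.1,0.007,0,0,0,-0.1],
    [-0.042,-0.1,0.007,0,0,0,-0.1],
    [-0.042,-0.1,0.007,0,0,0,-0.1],
    [-0.042,-0.1,0.007,0,0,0,-0.1],
  ],
)

```text
clock: 3.3
eef_pos: [0.4999, -0.049, 0.1794]
orientation: [-0.063, -3.141, -0.002]
ft_force: [-0.4, 0.0, 0.8]
gripper_width: 0.552
```

Run:
```python
from h import *
s=state();c=calibration("wrist");f=grab_frame("wrist");cv2.imwrite("pics/w1.png",f)
print(s["eef_pos"],s["orientation"],c["K"][0,0],-c["R"].T@c["t"])
print(proj(c,[[.5013,-.0555,.011],[.5013,-.0555,.018],s["eef_pos"]]))
print(toolshift([.5013,-.0555,.18],-.043,s))
```

```text
[ 0.49985613 -0.04903846  0.17942321] [-6.29626127e-02 -3.14091685e+00 -1.56317692e-03] 351.2312987554104 [ 0.41690054 -0.04512344  0.32173242]
[[270.19722024 193.00650938]
 [270.03182098 195.06369481]
 [276.35473406 285.81915043]]
(array([-0.00170162, -0.00639791, -0.00058326]), array([ 0.05695081, -0.00376933,  0.16693126]))
```

View pics/w1.png

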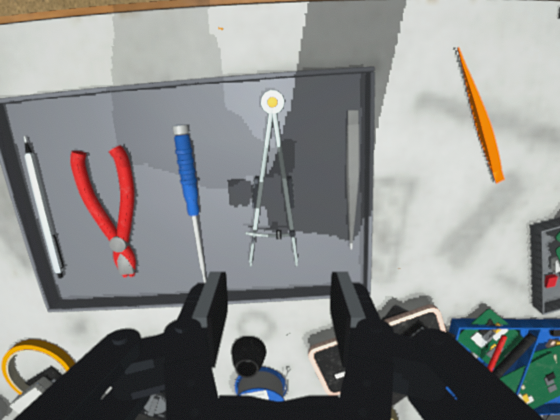

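Wrist view: hinge ring (272,101), tips (250,264) right and (297,263) left, gauge bar at y≈233 with the rider at (280,234).

Run:
```python
from h import *
c=calibration("wrist")
H=onz(c,(272,101),.018);L=onz(c,(297,263),.011);R=onz(c,(250,264),.011);M=(L+R)/2
m=M-H;psi=np.arctan2(m[1],m[0]);u=m[:2]/np.linalg.norm(m[:2]);print(H,L,R,np.linalg.norm(L-R),np.linalg.norm(m[:2]),psi)
G1=H[:2]+.08*u;G2=M[:2]-.073*u;print(G1,G2)
for t in("grip","tweezers","index","rider_mark"):print(t,[(np.round(d["position"],4).tolist(),round(d["score"],2)) for d in find_in("wrist",t)[:2]])
G=(G1+G2)/2;print(G,toolshift([*G,.06],psi))
```

```text
[ 0.420691   -0.05043688  0.018     ] [ 0.57337334 -0.03260017  0.011     ] [ 0.57272005 -0.07879996  0.011     ] 0.046204412551665915 0.15244657667131048 -0.03453161357712832
[ 0.50064331 -0.05319886] [ 0.50009021 -0.05317976]
grip [([0.4901, -0.0504, 0.0197], 0.69)]
tweezers [([0.4855, -0.0486, 0.0221], 0.88)]
index [([0.4968, -0.0681, 0.0198], 0.73), ([0.5103, -0.2764, 0.006], 0.66)]
rider_mark [([0.4944, -0.0655, 0.0237], 0.68), ([0.5347, -0.0502, 0.0206], 0.37)]
[ 0.50036676 -0.05318931] (array([-0.00050061, -0.00304188,  0.11949038]), array([ 0.0228427 ,  0.01078532, -0.41901542]))
```

step_arm(
  increments=[
    [0,-0.001,0.03,0,0,-0.3,-0.1],
    [0,-0.003,0.06,0,0,-0.3,-0.1],
    [0,-0.003,0.09,0,0,-0.3,-0.1],
    [0,-0.003,0.12,0,0,-0.3,-0.1],
    [0,-0.003,0.135,0,0,-0.3,-0.1],
    [0,-0.003,0.145,0,0,-0.3,-0.1],
    [0,-0.003,0.15,0,0,-0.3,-0.1],
    [0,-0.003,0.15,0,0,-0.3,-0.1],
  ],
)

```text
clock: 4.22
eef_pos: [0.4997, -0.0537, 0.029]
orientation: [-0.059, -3.14, 0.0]
ft_force: [0.2, -0.3, 0.1]
gripper_width: 0.552
```

Run:
```python
from h import *
s=state();f=grab_frame("wrist");cv2.imwrite("pics/w2.png",f)
print(toolshift([.5004,-.0535,.006],-.037,s))
```

```text
(array([-0.00068261,  0.00025394,  0.02296216]), array([-0.00572058, -0.04743652, -0.03585579]))
```

View pics/w2.png

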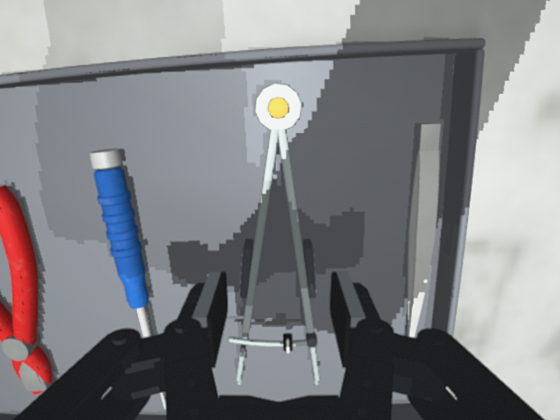

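The plates at (249,268) and (306,268) sit midway between the fingers at (215,300) and (345,300). Descending.

step_arm(
  increments=[
    [-0.001,0,0.006,0,0,0,-0.1],
    [-0.001,0,0.012,0,0,0,-0.1],
    [-0.001,0,0.017,0,0,0,-0.1],
    [-0.001,0,0.021,0,0,0,-0.1],
    [-0.001,0,0.023,0,0,0,-0.1],
    [-0.001,0,0.023,0,0,0,-0.1],
    [-0.001,0,0.023,0,0,0,-0.1],
    [-0.001,0,0.023,0,0,0,-0.1],
  ],
  force=30,
)

```text
clock: 4.93
eef_pos: [0.501, -0.0539, 0.0065]
orientation: [0.06, 3.141, 0.0]
ft_force: [-0.4, -0.4, 0.5]
gripper_width: 0.552
```

step_arm(
  increments=[
    [0,0,0,0,0,0,0.0],
    [0,0,0,0,0,0,0.08],
    [0,0,0,0,0,0,0.14],
    [0,0,0,0,0,0,0.2],
    [0,0,0,0,0,0,0.26],
    [0,0,0,0,0,0,0.3],
    [0,0,0,0,0,0,0.3],
    [0,0,0,0,0,0,0.3],
  ],
)

```text
clock: 5.6
eef_pos: [0.5018, -0.054, 0.0072]
orientation: [0.06, 3.139, 0.0]
ft_force: [-0.4, 0.5, 7.4]
gripper_width: 0.352
```

step_arm(
  increments=[
    [0,0,-0.002,0,0,0,0.3],
    [0,0,-0.004,0,0,0,0.3],
    [0,0,-0.008,0,0,0,0.3],
    [0,0,-0.014,0,0,0,0.3],
    [0,0,-0.022,0,0,0,0.3],
    [0,0,-0.03,0,0,0,0.3],
    [0,0,-0.04,0,0,0,0.3],
    [0,0,-0.04,0,0,0,0.3],
  ],
)

```text
clock: 6.27
eef_pos: [0.5025, -0.054, 0.0486]
orientation: [0.059, 3.137, 0.001]
ft_force: [0.9, -0.1, -0.4]
gripper_width: 0.356
```

Run:
```python
from h import *
s=state();c=calibration("wrist");f=grab_frame("wrist");cv2.imwrite("pics/w3.png",f)
print(s["eef_pos"],s["gripper_width"],s["ft_force"])
```

```text
[ 0.50253611 -0.0540287   0.04862335] 0.35567623727109837 [ 0.88064275 -0.10112429 -0.38945627]
```

View pics/w3.png

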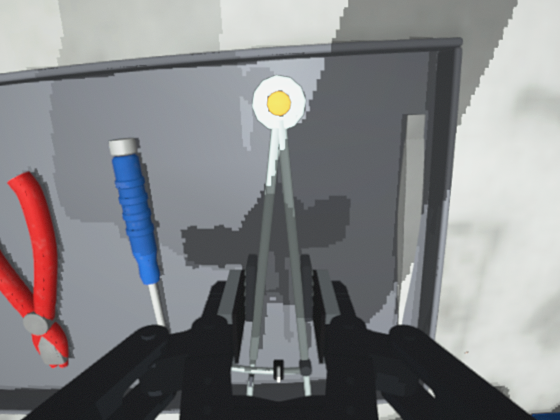

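Lifted: hinge ring is larger, both plates are between the pads, and the wrist shows about -0.7 N. Locate the tin and plan the transfer.

Run:
```python
from h import *
s=state();c=calibration("top");f=grab_frame("top")
for d in regions_of("top","tin")[:1]:
    m=d["region"].astype(np.uint8);ct=max(cv2.findContours(m,0,1)[0],key=cv2.contourArea);(x,y),r=cv2.minEnclosingCircle(ct);print(d["score"],x,y,r,cv2.boundingRect(ct))
    print(onz(c,(x,y),.018),onz(c,(x,y),.009),r/433*.83)
for t in("scene",):
    c=calibration(t);f=grab_frame(t);d=regions_of(t,"tin")[0];m=d["region"].astype(np.uint8);ys,xs=np.nonzero(m);print(t,onz(c,(xs.mean(),ys.mean()),.009))
print(toolshift([.394,.290,.125],-.037,s))
```

```text
0.57 139.86666870117188 222.5 15.5328950881958 (125, 209, 31, 28)
[0.46751245 0.2845988  0.018     ] [0.46790687 0.28732597 0.009     ] 0.029774371647118967
scene [0.47028682 0.29339686 0.009     ]
(array([ 0.1207284 ,  0.33954244, -0.07737013]), array([ 0.02933067,  0.17857025, -0.03859266]))
```

step_arm(
  increments=[
    [0,0,-0.02,0,0,0,0.3],
    [0.003,0.01,-0.045,0,0,0,0.3],
    [0.012,0.035,-0.065,0,0,0,0.3],
    [0.022,0.06,-0.077,0,0,0,0.3],
    [0.032,0.09,-0.077,0,0,0,0.3],
    [0.043,0.12,-0.077,0,0,0,0.3],
    [0.053,0.15,-0.077,0,0,0,0.3],
    [0.064,0.18,-0.077,0,0,0,0.3],
  ],
)

```text
clock: 7.18
eef_pos: [0.4429, 0.1296, 0.1232]
orientation: [-0.06, -3.141, -0.0]
ft_force: [0.8, 0.8, -0.4]
gripper_width: 0.346
```

step_arm(
  increments=[
    [0.01,0.03,0,0,0,0,0.3],
    [0.021,0.06,0,0,0,0,0.3],
    [0.031,0.09,0,0,0,0,0.3],
    [0.042,0.12,0,0,0,0,0.3],
    [0.05,0.14,0,0,0,0,0.3],
    [0.055,0.155,0,0,0,0,0.3],
    [0.056,0.159,0,0,0,0,0.3],
    [0.056,0.159,0,0,0,0,0.3],
  ],
)

```text
clock: 7.85
eef_pos: [0.3932, 0.2902, 0.123]
orientation: [-0.056, -3.141, 0.001]
ft_force: [-0.2, -0.6, -0.6]
gripper_width: 0.351
```

Run:
```python
from h import *
s=state();c=calibration("wrist");f=grab_frame("wrist");cv2.imwrite("pics/w4.png",f)
print(s["eef_pos"],s["orientation"],s["gripper_width"],s["ft_force"])
print(toolshift([.395,.29,.065],-.037,s),proj(c,[.468,.287,.018]))
t=cv2.resize(grab_frame("top")[165:265,90:200],None,fx=5,fy=5,interpolation=2)
w=cv2.resize(f[280:420,170:400],None,fx=2.4,fy=2.4,interpolation=2)
h=np.zeros((600,800,3),np.uint8)
w=cv2.resize(f[60:420,140:420],None,fx=1.6,fy=1.6,interpolation=2)
t=cv2.resize(t,(350,318));h[:w.shape[0],:w.shape[1]]=w;h[:318,450:800]=t;cv2.imwrite("pics/c4.png",h)
```

```text
[0.39322658 0.29022389 0.12299027] [-5.55121070e-02 -3.14066863e+00  8.50675863e-04] 0.3514866716045327 [-0.24609216 -0.62720302 -0.55103684]
(array([-0.0018048 , -0.00012923,  0.05798959]), array([-0.03148722, -0.0242506 ,  0.09472013])) [[276.34077446 300.46152478]]
```

View pics/c4.png

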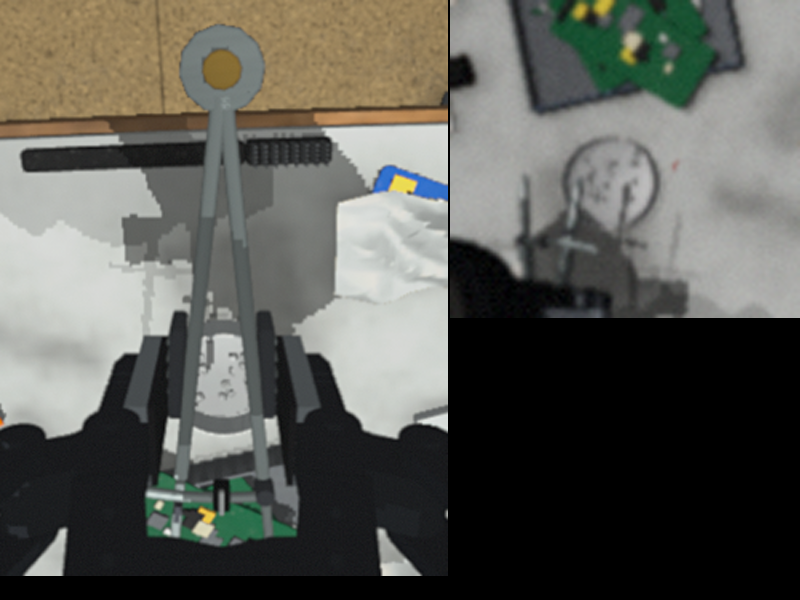

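The tweezers are held over the tin; rider at full-frame px about (278,370), right arm crossing the bar at about (251,371). Work out the angles.

```bash
cat >> h.py <<'E'
def pts(s,w):
    "hinge, tips, index (world) from tool pose, opening w [0..1] symmetric model"
    R=Ro.from_rotvec(s["orientation"]);u=-R.as_matrix()[:,0];v=R.as_matrix()[:,1]
    jaw=.18*(37-85*w)/15;a=(.30-jaw)/2;G=s["eef_pos"]+np.array([0,0,-.003])
    H=G-u*.080;d=lambda r,an:H+r*(np.cos(an)*u+np.sin(an)*v);z=lambda p,h:p+np.array([0,0,h])
    rt=np.hypot(.153,.023)
    return jaw,dict(H=z(H,.016),tl=z(d(rt,a),.007),tr=z(d(rt,-a),.007),idx=z(d(.121,-a),.018),lft=z(d(.121,a),.014)),H,u,v,a
E
python3 - <<'E'
from h import *
s=state();c=calibration("wrist")
j,P,H,u,v,a=pts(s,s["gripper_width"]);print("jaw",j,"a",a)
for k in P:
    p=proj(c,P[k])[0];print(k,np.round(P[k],4),np.round(p,1),"crop",np.round((p-[140,60])*1.6))
for jr in(.11,.14,.165,.19,.22):
    an=a-(.30-jr);X=H+.121*(np.cos(an)*u+np.sin(an)*v);X[2]+=.018;print(jr,np.round((proj(c,X)[0]-[140,60])*1.6))
f=cv2.imread("pics/w4.png")[340:415,225:330];cv2.imwrite("pics/c5.png",cv2.resize(f,None,fx=7,fy=7,interpolation=2))
E
```

```text
jaw 0.08493060288933935 a 0.10753469855533032
H [0.3142 0.2911 0.1361] [276.2 105.1] crop [218.  72.]
tl [0.4685 0.3016 0.1271] [307.6 411.7] crop [268. 563.]
tr [0.4672 0.2684 0.1271] [244.8 411.5] crop [168. 562.]
idx [0.4339 0.2734 0.1381] [248.  378.2] crop [173. 509.]
lft [0.4349 0.2993 0.1341] [303.5 372.1] crop [262. 499.]
0.11 [183. 510.]
0.14 [196. 511.]
0.165 [206. 511.]
0.19 [217. 511.]
0.22 [229. 511.]
```

View pics/c5.png

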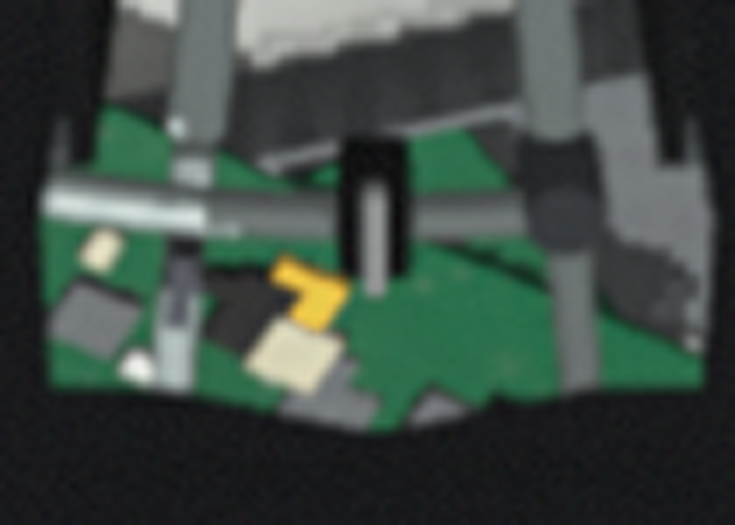

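Enlarged crop: the rider's white line is at (373,290), i.e. full (278,381); the pointer stands on the right arm at (184,250), i.e. full (251,376), so about 27 px, or 0.10 rad, is still to close (rider ≈ 0.19). Descend and squeeze partway.

step_arm(
  increments=[
    [0,0,0.012,0,0,0,0.3],
    [0,0,0.024,0,0,0,0.32],
    [0,0,0.036,0,0,0,0.34],
    [0,0,0.045,0,0,0,0.36],
    [0,0,0.05,0,0,0,0.38],
    [0,0,0.052,0,0,0,0.4],
    [0,0,0.052,0,0,0,0.42],
    [0,0,0.052,0,0,0,0.43],
  ],
)

```text
clock: 8.62
eef_pos: [0.3942, 0.2894, 0.0718]
orientation: [0.06, 3.14, 0.001]
ft_force: [0.5, 0.2, -0.6]
gripper_width: 0.285
```

step_arm(
  increments=[
    [0,0,0,0,0,0,0.44],
    [0,0,0,0,0,0,0.45],
    [0,0,0,0,0,0,0.46],
    [0,0,0,0,0,0,0.47],
    [0,0,0,0,0,0,0.47],
    [0,0,0,0,0,0,0.47],
    [0,0,0,0,0,0,0.47],
    [0,0,0,0,0,0,0.47],
  ],
)

```text
clock: 9.28
eef_pos: [0.3938, 0.2895, 0.0714]
orientation: [0.059, 3.141, 0.0]
ft_force: [0.6, -0.4, 0.3]
gripper_width: 0.265
```

Run:
```python
from h import *
s=state();c=calibration("wrist");f=grab_frame("wrist");cv2.imwrite("pics/w6.png",f)
print(s["eef_pos"],s["orientation"],s["gripper_width"],s["ft_force"])
j,P,H,u,v,a=pts(s,s["gripper_width"]);print("jaw",j)
for k in P:print(k,np.round(P[k],4),np.round(proj(c,P[k])[0],1))
h=np.zeros((600,800,3),np.uint8)
h[:525,:525]=cv2.resize(f[340:415,240:315],None,fx=7,fy=7,interpolation=2)
t=grab_frame("top")[190:270,110:165];h[:400,525:800]=cv2.resize(t,None,fx=5,fy=5,interpolation=2)
cv2.imwrite("pics/c6.png",h)
```

```text
[0.39377737 0.28947486 0.07142601] [5.93605260e-02 3.14099743e+00 1.90405810e-04] 0.2654217073084854 [ 0.64239291 -0.37972986  0.271408  ]
jaw 0.17326985854534488
H [0.3138 0.2925 0.0844] [276.3 105. ]
tl [0.4685 0.2965 0.0754] [294.8 412.5]
tr [0.4678 0.2769 0.0754] [257.7 412.4]
idx [0.4342 0.2803 0.0864] [259.6 379.1]
lft [0.4348 0.2956 0.0824] [292.3 372.8]
```

View pics/c6.png

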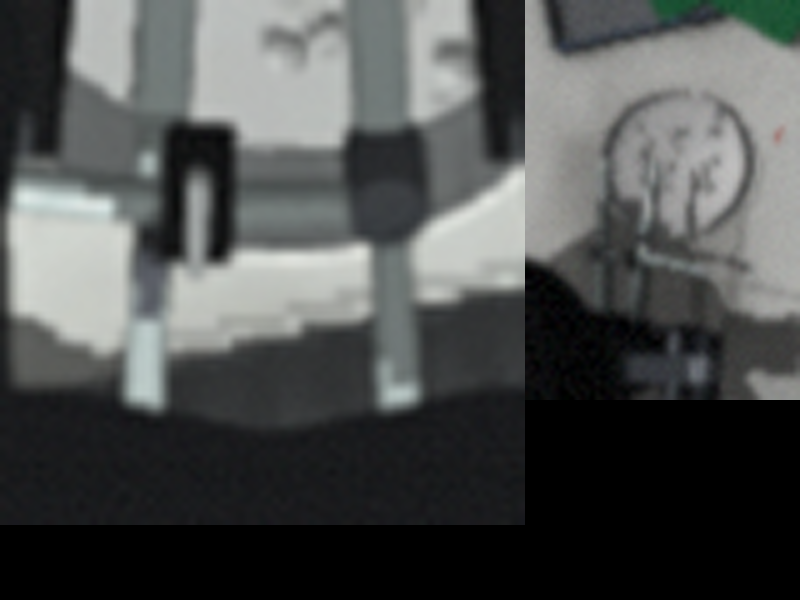

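Rider line at crop (198,270), pointer at (152,255): about 6.6 px left, i.e. about 2.3 mm at the fingers. The tips show within the tin's circle in the top view.

step_arm(
  increments=[
    [0,0,0,0,0,0,0.48],
    [0,0,0,0,0,0,0.49],
    [0,0,0,0,0,0,0.5],
    [0,0,0,0,0,0,0.51],
    [0,0,0,0,0,0,0.52],
    [0,0,0,0,0,0,0.525],
    [0,0,0,0,0,0,0.525],
    [0,0,0,0,0,0,0.525],
  ],
)

```text
clock: 10.05
eef_pos: [0.3938, 0.2895, 0.0714]
orientation: [-0.059, -3.141, -0.0]
ft_force: [0.7, -0.8, 0.0]
gripper_width: 0.241
```

Run:
```python
from h import *
s=state();c=calibration("wrist");f=grab_frame("wrist");cv2.imwrite("pics/w7.png",f)
print(s["eef_pos"],s["gripper_width"],s["ft_force"],pts(s,s["gripper_width"])[0])
cv2.imwrite("pics/c7.png",cv2.resize(f[345:410,240:315],None,fx=9,fy=9,interpolation=2))
```

```text
[0.39375195 0.28947027 0.07143347] 0.24149670401210235 [ 0.69224937 -0.76004513  0.03845412] 0.19767336190765558
```

View pics/c7.png

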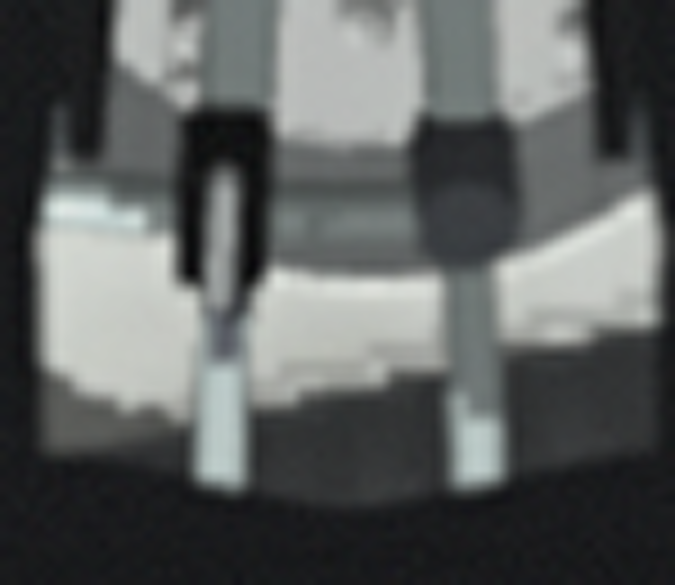

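The pointer at (225,330) runs straight into the rider's white line at (222,300), within about 0.5 px or 0.2 mm. The model puts the mid-tips at (0.468, 0.287, 0.075) and the tin is at (0.468, 0.287). Handing in.

```bash
python3 -c "
from h import *
print(hand_in());s=state();print(s['clock'],s['eef_pos'],s['gripper_width'],abs(s['qd']).max())"
```

```text
the job is handed in; nothing more can be done
None
the job is handed in; nothing more can be done
```

I took the sprung tweezers out of the tray, carried them over the tin and squeezed them until the pointer met the rider's line. I handed in with them held there at about 10 s on the clock. `hand_in()` gives no verdict, so the checks below are from just before it.

- **Gap:** in the last wrist crop, the pointer and the rider's white line agreed to about 0.5 px, roughly 0.2 mm. The jaw worked out from the finger opening is about 0.198. My rider estimate from an earlier picture was about 0.19, a difference of roughly 1 mm at the pointer, which is inside the 2 mm limit. I trusted the picture.
- **Tips:** my model puts the middle of the tips at (0.468, 0.287) and about 75 mm up. The top camera puts the tin at (0.468, 0.287). The scene camera put the tin about 6 mm further in y, still well inside the 30 mm allowance. The top picture, taken just before the final squeeze, showed both tips inside the tin's rim.
- **Steadiness:** the tool position was unchanged to within 0.1 mm during the last squeeze, and the wrist force stayed about 1 N.
- **Contact and other tools:** while closing on the tweezers in the tray, the fingers probably brushed the floor, with a reading of about 7 N that went away on lifting. I saw no sign of the other tools or the tin moving, but I took no final picture of the tray.
- **Not confirmed:** the state could not be read after handing in, so I did not check that the hold lasted through the final second.

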